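# Hang the hook-on basket in the soaking tub

### The job

Pick up the steel hook-on basket by its black grip and hang it inside the empty white tub: bent lip over the outside of the long wall nearest the robot, near the middle of that wall, fully down on the rim. Then slide it along the rim to the robot's right until it is up against the tub's end wall, and let go. Work gently by feel, as the tub is never exactly where its tray suggests: never press hard on the tub or tray, and leave the other things alone.

Things in the scene. Friction and masses are not known exactly. Their poses are not given: they have to be found in the camera images.
- basket: Loose steel hook-on basket, 0.11 to 0.22 kg, upright on the table. Origin: centre of the underside of its open pocket (44 x 72 x 45 mm in x, y, z); z up. On its -x side a 3 mm back plate, 72 mm wide, rises from z = 0 to 89 mm, outer face at x = -22 mm. A 4 mm bridge on its top (underside z = 85 mm) leads to the bent lip.
- basket_slot (a point): Roof of the basket's slot, middle of the bridge's underside: basket x = -26, y = 0, z = 85 mm. The slot between back plate and lip is 8 mm wide in x and 23 mm deep, open downwards. Lip: 3 mm thick, 72 mm wide, on the slot's -x side (basket x = -33 to -30 mm), lower edge at basket z = 62 mm.
- basket_grip (a point): Point in the black grip block on top of the bridge: basket x = -26, y = 0, z = 120 mm. Block 12 mm thick in basket x, 40 mm wide in y, from z = 89 to 142 mm.
- tray: Grey open spill tray fixed to the table, 250 x 300 x 18 mm (x, y, z), floor 4 mm. Origin: centre of its underside; x away from the robot, y along its long side to the robot's left, z up. In it stands the empty white tub, square with it, outer size 180 x 260 x 110 mm, walls and floor 5 mm. The basket hung home has its origin 29 mm above this one and its x axis along the tray's x (pocket inside the tub).
- near_wall (a point): Where the top middle of the tub wall nearest the robot would be if the tub stood central in its tray: tray x = -87.5, y = 0, z = 114 mm (rim height, exact). The point belongs to the tray: the tub itself stands up to 22 mm nearer or farther along the tray's x, which is not measured and must be felt or seen. Wall 5 mm thick, upright. The tub's non-slip feet hold it still under gentle forces.
- right_end (a point): Middle of the top inner edge of the tub's end wall on the robot's right, along the tray's y: tray y = -125, z = 114 mm (exact in y; the tub has no play along y). The basket touches this wall when its origin is at tray y = -89 mm. The tub is hard: touch down on rim and walls at 15 mm/s or slower, or the impact may pass the 30 N it should never get.
- gel_bottle: Bystander: white gel bottle, 54 mm across, 150 mm tall, origin under its centre.
- cover_box: Bystander: cardboard box, 90 x 140 x 60 mm, origin under its centre.
- bowl: Bystander: steel bowl, 100 mm across, 45 mm tall, origin under its centre.
Not all that is in view belongs to the job. What is shaped like the basket but blue is not meant.

How it is judged (in metres and radians):
On the way:
1. the basket hooked over the near long wall, fully down with weight on the rim, near its middle (at least 20 mm short of the right-hand end wall) (z of basket in the frame of tray between 0.025 and 0.0315 m and x of basket in the frame of tray between -0.089 and -0.034 m and angle between basket's own z axis and vertical below 0.1 rad and angle between the x axis of basket and the x axis of tray, either way round below 0.1 rad and y of basket in the frame of tray between -0.069 and 0.069 m and contact force between basket and tray above 0.5 N), for 0.2 s.
At the end, for the whole second after the job is handed in: The basket hangs inside the tub on the near long wall, lip outside, released and at rest: origin 25 to 31.5 mm above the tray's origin (home is 29), upright and square with the tray within 0.10 rad, and within 4 mm of touching the right-hand end wall (z of basket in the frame of tray between 0.025 and 0.0315 m and x of basket in the frame of tray between -0.089 and -0.034 m and angle between basket's own z axis and vertical below 0.1 rad and angle between the x axis of basket and the x axis of tray, either way round below 0.1 rad and y of basket in the frame of tray between -0.093 and -0.085 m and linear speed of basket below 0.02 m/s and angular speed of basket below 0.1 rad/s and contact force between basket and the fingers below 0.1 N).
It fails at once if the basket pressed on the tub or tray with more than 30 N (contact force between basket and tray above 30 N).
It fails at once if the robot itself pressed on the tub or tray with more than 30 N (contact force between any of the arm, the fingers and tray above 30 N).
It fails at once if gel bottle, box or bowl moved more than 20 mm (distance of any of gel_bottle, cover_box, bowl from where it was at the start of the episode above 0.02 m).
It also fails if it takes over 58 s, if anything falls off the work surface, if the arm or the gripper's body presses on something with over 40 N, if the wrist force passes 120 N, or if a joint passes its speed limit or range.

### The arm

A 7-joint arm with a two-finger parallel gripper is mounted at the origin on the work surface. World frame = base frame: x ahead of the robot, y to its left, z up, the work surface at z = 0. Lengths are in mm, angles in rad, forces in N, time in s.
With the tool pointing down it reaches from about 425 to 825 mm from the base axis. Payload 3.6 kg.
Tool frame: the origin (TCP) lies on the centre line of the jaws, within the pads' length; the fingertips stand 11 mm ahead of it and the grasp point (between the pads) lies 8 mm behind it; z points along the fingers, y is the line along which they close (so a half turn about z gives the same grasp; the last joint's range is limited). The gripper opens to 85 mm and grips with 20 to 120 N. Pads are 22 mm wide; open, the fingers measure 114 mm over their backs; the gripper's body (76 mm by 85 mm) begins 54 mm behind the grasp point. The pads swing forward as they close: fully open they stand 13 mm farther back than shut.
Start: joints at [-1.278, 0.615, -0.013, 1.423, 0.008, 1.103, -0.04], TCP at [204.312, 617.025, 242.297] pointing down, gripper open.
Joint ranges: [-3.12, 3.12], [-0.3, 2.06], [-1.34, 1.32], [0.26, 2.42], [-1.36, 4.5], [0.01, 1.98], [-2.84, 2.84]. Speed limits (rad/s): [2.79, 2.79, 3.14, 3.14, 3.14, 3.14, 3.14].

### API

Orientations are given as a rotation vector (axis times angle).
In Python, from bench import status, eyes, ticket gives the robot as it stands. The module is installed in compiled form; this text tells all that it offers.
- The arm moves only by the tool carry_out, never from a script. Its argument "steps" is a list of rows, each a list of 4 numbers: the shift along the tool's x, y, z in mm, then the turn about the tool's z in degrees. A call has 1 to 8 rows; each row is the pose to reach, as a shift and turn from the pose commanded when the call began, along the tool's axes at that moment; what a row does not reach only later rows make up. A row lasts 1/8 s, in which the tool goes at most 62.5 mm and 10.7 degrees, less where a joint would pass 70% of its speed; a pose out of reach is approached as far as the arm can. A call with a gripper value outside its range is refused whole. "fingers" is the closure, from -1 (fully open) to 1 (shut), so that 0 is half open, set as the call begins (left out, the last holds). The fingers move at their own pace and stop on an object; "newtons" is the grip in N (left out, the last holds). Time passes only in rows, so rows that repeat a pose let the fingers close. It gives the time, the measured TCP pose, the force, the opening and the grip force at its end, in the units of the state.
- status.get_state(): the state, without advancing time (a new reading comes with each control period).
- eyes.camera(name): name is "scene" or "top" or "wrist"; returns (picture, depth): 480x640x3 uint8, red, green, blue; 480x640 float32, mm along the optical axis (not along the pixel's ray), 0 where there is no reading.
- eyes.camera_params(name): a dict with "vfov" (degrees; the focal length in pixels is half the picture's height over the tangent of half this angle, whatever the lens; pixels are square), "cx", "cy" (the principal point, pixels), "k1" (the pictures are not rectified: a ray, as slopes to the right and down, at radius r is drawn at 1 + k1 r^2 times it, then the intrinsics apply), "R" (3x3) and "t" (3): a world point X has camera coordinates R X + t; the wrist camera has in their place "T_tool_cam" (4x4, takes a point from camera to tool coordinates, whose origin is the TCP and whose axes are the flange's). Camera axes: x right, y down, z forward; pixel columns grow to the right and rows downward; lengths in mm; the calibration is good to about 2 mm. A picture is of the moment at which its call begins: read the wrist's pose just before it. camera_params takes no time and is no camera call.
- ticket.sign_off(): hands the job in; it is judged then, once.
The state is a dict: "time_s": time; "joint_positions": joint angles; "joint_velocities": joint speeds; "effort": joint torques, N m; "ee_pos": TCP position; "tcp_rot": TCP orientation; "wrist_force": force on the tool from outside, world axes, zero at the start; "wrist_torque": the same for the moment, N m; "gripper_width": finger opening in mm; "grip_force": force on a finger pad.
Only numpy, scipy, OpenCV 4.12 (cv2) and the standard library are available. Lean on these libraries where they do the work, as an engineer would, in place of code of your own. Each camera call takes 0.05 s, during which the arm holds its last target. There are 200 camera calls.

## Working session

There is one attempt and no reset: what is moved stays moved. The work goes in short steps, Python scripts to look and compute and a tool call to move; the robot and the scene stay as the last step left them, time stands still between calls to the robot, and variables do not carry over. Pictures are saved under pics/ and viewed, at most 10 in all, crops included, and the job is handed in when it is done.

Besides the shell and the picture viewer there is one more tool, called after "Call:" as name([rows], argument=value, ...), one row to a line, values as JSON. carry_out: Moves the arm, as the interface text tells. Its arguments: {"type":"object","properties":{"steps":{"type":"array"},"fingers":{"type":"number"},"newtons":{"type":"number"}},"required":["steps"]}

```bash
mkdir -p pics
cat > h.py <<'E'
import numpy as np, cv2
from bench import status, eyes, ticket
from scipy.spatial.transform import Rotation as Ro
def cam(n):
    s=status.get_state(); im,d=eyes.camera(n); p=eyes.camera_params(n)
    if 'R' in p: R=np.array(p['R']);t=np.array(p['t']); C=-R.T@t; A=R.T
    else:
        T=np.array(p['T_tool_cam']); Rt=Ro.from_rotvec(s['tcp_rot']).as_matrix()
        A=Rt@T[:3,:3]; C=Rt@T[:3,3]+np.array(s['ee_pos'])
    return im,d,(p,A,C)
def rays(uv,K):
    p,A,C=K; f=240/np.tan(np.radians(p['vfov'])/2)
    uv=np.atleast_2d(np.array(uv,float)); q=(uv-[p['cx'],p['cy']])/f; u=q.copy()
    for _ in range(20): u=q/(1+p['k1']*(u**2).sum(1,keepdims=True))
    return np.c_[u,np.ones(len(u))]@A.T, C
def onz(uv,z,K):
    r,C=rays(uv,K); return C+r*((z-C[2])/r[:,2])[:,None]
def pts(d,K):
    v,u=np.mgrid[:480,:640]; r,C=rays(np.c_[u.ravel(),v.ravel()],K)
    P=(C+r*d.reshape(-1,1)).reshape(480,640,3); P[d==0]=np.nan; return P
def save(n,im): cv2.imwrite('pics/'+n+'.png',im[...,::-1])
E
python3 - <<'E'
from h import *
s=status.get_state(); print({k:np.round(s[k],3) for k in('time_s','ee_pos','tcp_rot','wrist_force','gripper_width')})
for n in('scene','top'):
    im,d,K=cam(n); save(n,im); np.savez(''+n,im=im,d=d); print(n,K[2],K[0]['vfov'],K[0]['k1'])
print(eyes.camera_params('wrist'))
E
```

```text
{'time_s': np.float64(0.0), 'ee_pos': array([204.104, 616.333, 241.131]), 'tcp_rot': array([-0.5  , -3.101,  0.004]), 'wrist_force': array([-0.143, -0.465, -0.199]), 'gripper_width': np.float64(85.348)}
scene [1229.24601845  241.7172709   680.9673173 ] 50.224059448828754 -0.03459068237029839
top [ 372.24603758  -44.4006676  1233.12754194] 46.906355471984625 -0.04828040769538335
{'vfov': 64.49365976330324, 'cx': 317.7685685661538, 'cy': 242.5546558463822, 'k1': -0.03200653143724071, 'T_tool_cam': array([[-3.04891636e-04, -9.57538367e-01, -2.88305709e-01,
         7.30681319e+01],
       [ 9.99999942e-01, -3.36548796e-04,  6.02373295e-05,
         3.87655982e-01],
       [-1.54708493e-04, -2.88305674e-01,  9.57538414e-01,
        -1.30972141e+02],
       [ 0.00000000e+00,  0.00000000e+00,  0.00000000e+00,
         1.00000000e+00]])}
```

View pics/top.png

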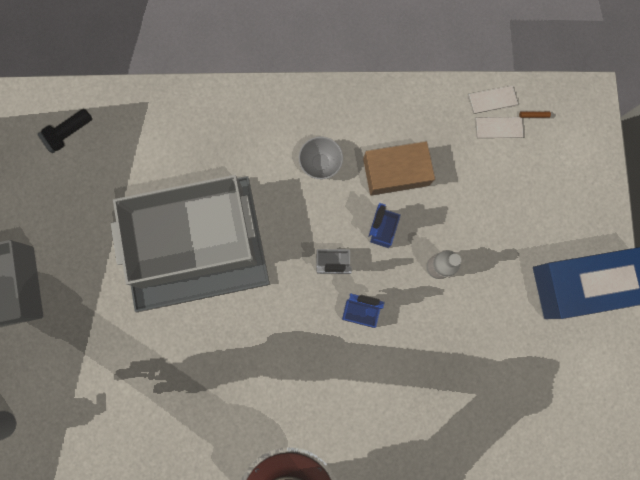

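View pics/scene.png

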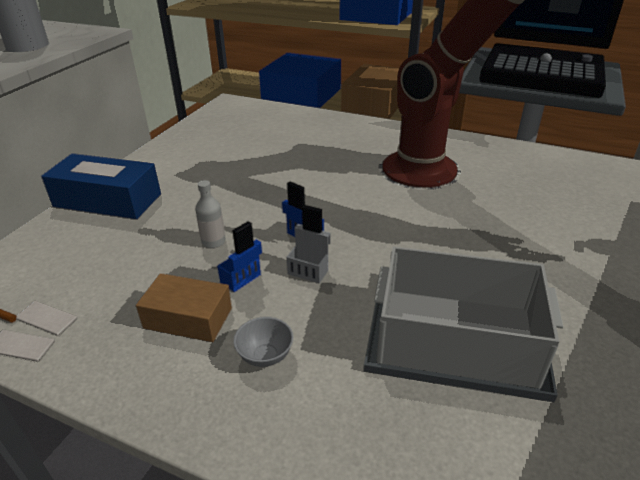

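Top view: the steel basket is at (333,262) with its black grip at (334,267). The lookalikes are blue, at (384,226) and (363,310). The tub is at (185,230), shifted to the far side of its tray. In the scene view the steel basket is at (308,252). I choose the steel one at (333,262), then crop to check it and measure.

Run:
```python
from h import *
z=np.load('top.npz'); im,d=z['im'],z['d']; p=eyes.camera_params('top'); R=np.array(p['R']); K=(p,R.T,-R.T@np.array(p['t']))
P=pts(d,K); Z=P[...,2]
save('crop',cv2.resize(im[190:340,290:430],None,fx=4,fy=4))
v,u=np.mgrid[:480,:640]
def rect(m,z,name):
    q=onz(np.c_[u[m],v[m]],z,K)[:,:2] ; c,s,a=cv2.minAreaRect(q.astype(np.float32)); print(name,m.sum(),np.round(c,1),np.round(s,1),round(a,1)); return q
hsv=cv2.cvtColor(im,cv2.COLOR_RGB2HSV)
box=(u>305)&(u<355)&(v>235)&(v<285)
print('heights pct',np.nanpercentile(Z[box],[5,50,90,99]))
rect(box&(Z>125)&(im.max(2)<70),142,'grip')
rect(box&(abs(Z-45)<12)&(im.max(2)>0),45,'pocket?')
tb=(u>100)&(u<280)&(v>165)&(v<320)
print('rim z',np.nanpercentile(Z[tb],[50,95,99]))
rect(tb&(abs(Z-114)<7),114,'rim')
q=rect(tb&(abs(Z-18)<6),18,'traytop')
q=rect(tb&(Z>6),18,'all')
for b,n in(((300,345,135,185),'bowl'),((360,440,140,195),'box'),((425,465,245,280),'bottle'),((368,402,200,250),'blue1'),((340,385,290,330),'blue2')):
    m=(u>b[0])&(u<b[1])&(v>b[2])&(v<b[3])&(Z>12); print(n,np.nanmin(P[m],0).round(),np.nanmax(P[m],0).round())
```

```text
heights pct [ -3.68767191   1.27948451  88.0834714  143.04277925]
grip 124 [ 483.2 -101.7] [39.7 11.9] 89.3
pocket? 111 [ 514.9 -102.9] [69.5 34.8] 89.3
rim z [  4.92727086 105.92705103 115.12338994]
rim 1275 [570.1 209.7] [183.8 285.2] 11.7
traytop 1513 [554.  208.5] [250.5 300.8] 11.3
all 12590 [564.1 214.9] [398.3 332.9] 86.6
bowl [ 690. -128.   12.] [789. -36.  51.]
box [ 660. -328.   12.] [ 771. -178.   68.]
bottle [ 468. -362.   12.] [ 522. -311.  156.]
blue1 [ 540. -252.   12.] [ 625. -178.  147.]
blue2 [ 364. -204.   12.] [ 434. -121.  146.]
```

View pics/crop.png

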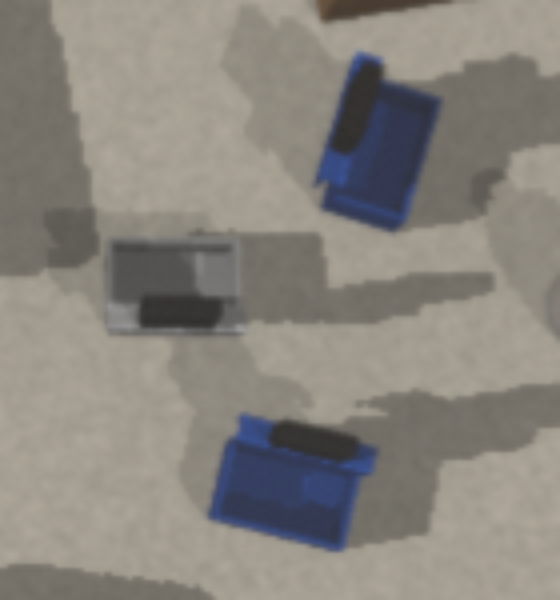

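The crop confirms the choice: unpainted steel basket with a black grip on the robot side, both neighbours blue. The grip measures 40x12 mm at (483,-102), yaw -0.7°, and the tray 250x301 mm at (554,208), yaw 11.3°. I'll stop over the tub on the way for a close look.

Call:
carry_out([
  [-45,-36,-8,7],
  [-92,-74,-15,15],
  [-140,-112,-22,22],
  [-188,-150,-30,30],
  [-236,-190,-38,38],
  [-284,-228,-46,46],
  [-330,-265,-54,53],
  [-370,-300,-60,60],
], fingers=0, newtons=50)

```text
time_s: 1.1
ee_pos: [462.1, 213.7, 302.5]
tcp_rot: [1.99, 2.431, -0.0]
wrist_force: [0.3, -0.4, -0.4]
gripper_width: 42.4
grip_force: 0.0
```

Run:
```python
from h import *
eyes.camera('wrist'); eyes.camera('wrist')
im,d,K=cam('wrist'); save('w1',im); np.savez('w1',im=im,d=d); P=pts(d,K)
s=status.get_state(); print(s['time_s'],s['ee_pos'],s['tcp_rot'],K[2])
a=np.radians(11.3); ex=np.array([np.cos(a),np.sin(a)]); ey=np.array([-ex[1],ex[0]])
Q=P[...,:2]-[554,208.5]; X=Q@ex; Y=Q@ey; Z=P[...,2]
m=abs(Z-114)<6
for y in range(-120,130,20):
    k=m&(abs(Y-y)<8)&(X<0)
    if k.sum()>20: print(y,k.sum(),np.percentile(X[k],[2,50,98]).round(1),np.median(Z[k]).round(1))
for y in range(-120,130,40):
    k=(abs(Z-18)<4)&(abs(Y-y)<8)&(X<-100)
    if k.sum()>20: print('tray',y,k.sum(),np.percentile(X[k],[2,50,98]).round(1),np.median(Z[k]).round(1))
```

```text
1.25 [462.77932117 212.25863763 302.53308749] [ 1.99217416e+00  2.42713582e+00 -7.30737918e-04] [450.90940265 281.17103567 433.79606608]
-120 362 [-75.7 -58.  -34.7] 113.2
-100 89 [-75.7 -73.8 -70.9] 113.3
-80 91 [-75.7 -73.8 -71. ] 113.3
-60 77 [-74.9 -73.  -71.1] 113.3
-40 84 [-74.9 -73.1 -71.2] 113.3
-20 102 [-75.  -72.7 -70.5] 113.4
0 104 [-75.  -72.8 -70.6] 113.4
20 110 [-75.1 -72.9 -70.7] 113.4
40 113 [-75.1 -73.3 -70.8] 113.3
60 132 [-75.1 -72.6 -70.1] 113.1
80 139 [-75.  -72.7 -70.2] 113.2
100 126 [-74.4 -72.4 -70.3] 113.2
120 256 [-74.4 -69.6  -3.5] 113.2
tray -120 42 [-125.9 -124.4 -122.2] 17.5
tray -80 48 [-125.8 -123.8 -122.1] 17.2
tray -40 52 [-125.6 -123.9 -121.9] 17.4
tray 0 54 [-125.4 -123.5 -121.7] 17.3
tray 40 58 [-125.1 -123.2 -121.7] 17.4
tray 80 61 [-125.4 -123.4 -121.5] 17.3
tray 120 72 [-125.5 -123.4 -121.5] 17.2
```

View pics/w1.png

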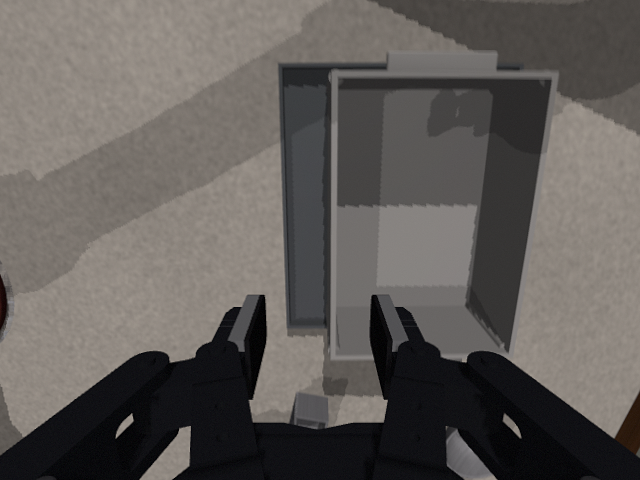

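The wrist view shows the near rim as a clean line at columns 330–335, rows 75–355. The wall centre is at tray x ≈ -73 and the height agrees (113.3). The steel basket's top is visible at (310,410). Next: over the basket.

Call:
carry_out([
  [-52,-7,10,2],
  [-104,-14,22,4],
  [-156,-21,34,6],
  [-208,-28,46,8],
  [-260,-35,58,10],
  [-312,-42,70,12],
  [-312,-42,70,12],
])

```text
time_s: 2.12
ee_pos: [482.2, -101.7, 231.4]
tcp_rot: [-2.235, -2.207, 0.005]
wrist_force: [0.5, 0.7, -1.1]
gripper_width: 42.2
grip_force: 0.0
```

Run:
```python
from h import *
eyes.camera('wrist')
im,d,K=cam('wrist'); save('w2',im); P=pts(d,K); s=status.get_state()
T=Ro.from_rotvec(s['tcp_rot']).as_matrix(); print(s['time_s'],s['ee_pos'],'tooly az',np.degrees(np.arctan2(T[1,1],T[0,1])))
Z=P[...,2]; near=(abs(P[...,0]-495)<60)&(abs(P[...,1]+102)<50)
for lo,hi,n in((136,148,'grip'),(82,94,'bridge'),(40,50,'pocket')):
    m=near&(Z>lo)&(Z<hi)
    if m.sum()>10:
        c,sz,a=cv2.minAreaRect(P[m][:,:2].astype(np.float32)); print(n,m.sum(),np.round(c,1),np.round(sz,1),round(a,1),np.median(Z[m]))
```

```text
2.225 [483.19019278 -96.69911108 231.73572798] tooly az -0.23936888951235513
grip 1197 [483.2 -99.9] [40.2 12. ] 88.3 141.1372304861359
bridge 491 [483.7 -77.8] [27.8 13.9] 89.2 88.40942734366479
pocket 726 [ 509.4 -101. ] [72.7 43.9] 88.6 44.17214209117947
```

View pics/w2.png

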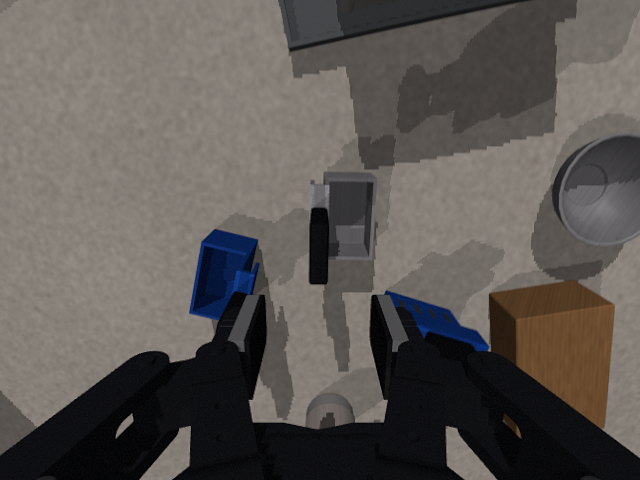

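The grip is at (318,245) in the wrist view, centred between the fingers: 40x12 mm at (483,-100), z 141, yaw ≈ -1.4°. The blue one stays clear of the left finger. Descend and grip.

Call:
carry_out([
  [0,0,35,1],
  [0,0,70,1],
  [0,0,100,1],
  [0,0,118,1],
  [0,0,118,1],
])

```text
time_s: 2.85
ee_pos: [482.8, -95.1, 113.2]
tcp_rot: [-2.239, -2.198, 0.001]
wrist_force: [-0.2, 0.6, 0.2]
gripper_width: 43.0
grip_force: 0.0
```

Call:
carry_out([
  [0,0,0,0],
  [0,0,0,0],
  [0,0,0,0],
  [0,0,0,0],
  [0,0,0,0],
  [0,0,0,0],
], fingers=1, newtons=60)

```text
time_s: 3.6
ee_pos: [483.7, -97.8, 115.0]
tcp_rot: [2.246, 2.196, 0.002]
wrist_force: [-1.3, 1.5, 6.1]
gripper_width: 11.1
grip_force: 60.9
```

Run:
```python
from h import *
s=status.get_state()
T=Ro.from_rotvec(s['tcp_rot']).as_matrix(); print(s['time_s'],s['ee_pos'],'tooly az',np.degrees(np.arctan2(T[1,1],T[0,1])),s['wrist_force'],s['gripper_width'])
```

```text
3.6 [483.67488372 -97.76085575 115.04166708] tooly az -1.301042463292876 [-1.28451841  1.49940508  6.08161843] 11.094321450997382
```

Call:
carry_out([
  [0,0,-20,0],
  [0,0,-60,0],
  [0,0,-105,0],
  [0,0,-150,0],
  [35,1,-160,-3],
  [75,2,-160,-6],
  [115,3,-160,-9],
  [155,4,-160,-12],
])

```text
time_s: 4.6
ee_pos: [490.3, 57.6, 273.8]
tcp_rot: [-2.004, -2.419, 0.002]
wrist_force: [0.7, 0.1, -2.5]
gripper_width: 11.6
grip_force: 59.7
```

Call:
carry_out([
  [0,0,0,0],
  [0,0,0,0],
])

```text
time_s: 4.85
ee_pos: [490.4, 55.8, 273.9]
tcp_rot: [2.006, 2.417, -0.003]
wrist_force: [0.6, -0.4, -1.4]
gripper_width: 11.3
grip_force: 59.7
```

```bash
cat > st.py <<'E'
from h import *
# averaged state in tray frame
S=[]
for _ in range(4): eyes.camera('top'); S.append(status.get_state())
e=np.mean([s['ee_pos'] for s in S],0); s=S[-1]
T=Ro.from_rotvec(s['tcp_rot']).as_matrix(); az=np.degrees(np.arctan2(T[1,1],T[0,1]))
a=np.radians(10.9); ex=np.array([np.cos(a),np.sin(a)]); ey=np.array([-ex[1],ex[0]])
q=e[:2]-[554,208.5]
print(s['time_s'],e.round(1),np.std([x['ee_pos'] for x in S],0).round(1),'az',az.round(2),'tray xy',(q@ex).round(1),(q@ey).round(1),'F',np.mean([x['wrist_force'] for x in S],0).round(2),'w',s['gripper_width'])
tgt=np.array([-60,-10.]); D=ex*(tgt[0]-q@ex)+ey*(tgt[1]-q@ey); print('tool shift to hover',(T[:2,:2].T@D).round(1))
E
python3 st.py
```

```text
5.05 [490.7  55.2 274.2] [0.1 0.1 0.1] az 10.52 tray xy -91.2 -138.6 F [-0.31 -0.12 -1.8 ] w 11.044084856881224
tool shift to hover [128.8  30.3]
```

Call:
carry_out([
  [35,8,0,-0.4],
  [70,16,0,-0.4],
  [105,24,0,-0.4],
  [129,30,0,-0.4],
  [129,30,30,-0.4],
  [129,30,50,-0.4],
  [129,30,60,-0.4],
  [129,30,60,-0.4],
])

```text
time_s: 6.05
ee_pos: [496.4, 188.5, 214.0]
tcp_rot: [-1.998, -2.424, 0.002]
wrist_force: [0.5, 0.2, -2.6]
gripper_width: 11.2
grip_force: 59.6
```

Run:
```python
from h import *
exec(open('st.py').read())
im,d,K=cam('wrist'); P=pts(d,K); save('w3',im); Z=P[...,2]
Q=P[...,:2]-[554,208.5]; X=Q@ex; Y=Q@ey
for y in range(20,121,20):
    k=(abs(Z-114)<6)&(abs(Y-y)<8)&(abs(X+73)<12)
    if k.sum()>20: print('rim',y,np.median(X[k]).round(1),np.median(Z[k]).round(1))
black=(im.max(2)<60)
for lo,hi,n in((92,110,'pocket top?'),(130,146,'bridge')):
    k=(Z>e[2]-114+lo-92+89-8)&0 if 0 else None
b0=e[2]-114.3; print('basket z',b0)
for lo,hi,n in((38,50,'pocket'),(82,94,'bridge')):
    k=(Z>b0+lo)&(Z<b0+hi)&(abs(X+45)<60)&(abs(Y+10)<60)
    if k.sum()>10: print(n,k.sum(),np.percentile(X[k],[2,50,98]).round(1),np.percentile(Y[k],[2,50,98]).round(1))
```

```text
6.25 [497.1 188.9 215.1] [0.1 0.1 0.2] az 11.06 tray xy -59.6 -8.5 F [-0.13  0.22 -1.46] w 10.83107604607463
tool shift to hover [-1.5 -0.4]
rim 20 -72.7 113.4
rim 40 -72.7 113.3
rim 60 -73.0 113.4
rim 80 -72.8 113.4
rim 100 -73.0 113.3
rim 120 -72.2 113.2
basket z 100.76668087285624
pocket 1660 [-51.8 -14.4 -11.4] [-46.6   6.4  25. ]
bridge 1432 [-66.  -59.4 -52.5] [ 6.1 16.3 24.9]
```

View pics/w3.png

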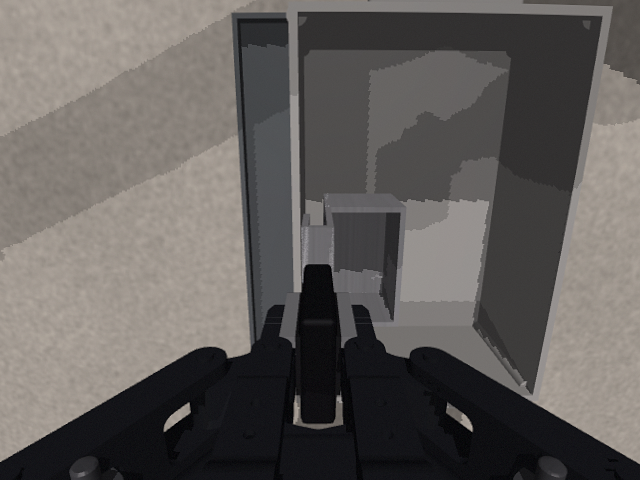

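The wrist view shows the basket held square, with the pocket inside the tub at (365,260) and the rim line at column 295. Measured: slot centre at tray x -59.4, wall at -72.8. I'll lower until the lip is about 9 mm above the rim, then feel for the wall.

Call:
carry_out([
  [0,0,12,0.1],
  [0,0,24,0.1],
  [0,0,34,0.1],
  [0,0,40,0.1],
  [0,-4,40,0.1],
  [0,-8,40,0.1],
  [0,-10.5,40,0.1],
  [0,-12,40,0.1],
])

```text
time_s: 7.3
ee_pos: [484.6, 186.8, 174.7]
tcp_rot: [1.998, 2.424, 0.001]
wrist_force: [0.7, -0.7, -1.7]
gripper_width: 11.0
grip_force: 59.7
```

Call:
carry_out([
  [0,0,0,0],
  [0,-0.5,0,0],
  [0,-1,0,0],
  [0,-1.5,0,0],
  [0,-2,0,0],
  [0,-2,0,0],
  [0,-2,0,0],
])

```text
time_s: 8.18
ee_pos: [482.9, 186.4, 174.4]
tcp_rot: [1.999, 2.424, 0.0]
wrist_force: [0.1, 0.1, -1.3]
gripper_width: 11.6
grip_force: 59.7
```

```bash
python3 st.py
```

```text
8.375 [482.9 186.4 174.3] [0. 0. 0.] az 10.98 tray xy -74.0 -8.2 F [ 0.4   0.33 -2.29] w 11.265086483317505
tool shift to hover [-1.8 14. ]
```

Call:
carry_out([
  [0,-0.5,0,0],
  [0,-1,0,0],
  [0,-1,0,0],
])

```text
time_s: 8.75
ee_pos: [482.5, 186.3, 174.5]
tcp_rot: [1.998, 2.423, 0.002]
wrist_force: [3.0, 0.6, -3.0]
gripper_width: 11.4
grip_force: 59.5
```

Call:
carry_out([
  [0,-0.5,0,0],
  [0,-1,0,0],
  [0,-1,0,0],
])

```text
time_s: 9.12
ee_pos: [482.2, 186.3, 174.6]
tcp_rot: [1.997, 2.422, 0.004]
wrist_force: [5.2, 0.3, -5.1]
gripper_width: 11.5
grip_force: 59.3
```

Contact was felt: 3 N then 5 N, with the back plate on the wall's inner face at about -14.3 commanded. I'll back off 3.2 mm so the wall sits mid-slot, then lower slowly.

Call:
carry_out([
  [0,1.6,0,0],
  [0,3.2,0,0],
  [0,3.2,2,0],
  [0,3.2,4,0],
  [0,3.2,6,0],
  [0,3.2,7,0],
  [0,3.2,8,0],
])

```text
time_s: 10.0
ee_pos: [483.2, 186.5, 166.0]
tcp_rot: [-1.998, -2.423, 0.002]
wrist_force: [-0.4, -0.3, -1.6]
gripper_width: 11.5
grip_force: 59.7
```

Call:
carry_out([
  [0,0,1,0],
  [0,0,2,0],
  [0,0,3,0],
  [0,0,4,0],
  [0,0,4,0],
])

```text
time_s: 10.62
ee_pos: [483.8, 186.6, 162.2]
tcp_rot: [-1.999, -2.424, 0.0]
wrist_force: [0.1, 0.0, -1.4]
gripper_width: 11.2
grip_force: 59.7
```

```bash
python3 st.py
```

```text
10.825 [483.9 186.6 162.3] [0. 0. 0.] az 10.98 tray xy -73.0 -8.2 F [ 0.05 -0.16 -1.82] w 11.484073071496772
tool shift to hover [-1.8 13. ]
```

The lip is past the rim with no force. Continue down.

Call:
carry_out([
  [0,0,1.8,0],
  [0,0,3.6,0],
  [0,0,5.4,0],
  [0,0,7.2,0],
  [0,0,9,0],
  [0,0,10.8,0],
  [0,0,12.6,0],
  [0,0,14.4,0],
])

```text
time_s: 11.82
ee_pos: [483.9, 186.6, 147.8]
tcp_rot: [1.999, 2.424, -0.0]
wrist_force: [0.0, -0.0, -2.5]
gripper_width: 11.3
grip_force: 59.7
```

Call:
carry_out([
  [0,0,1,0],
  [0,0,2,0],
  [0,0,3,0],
  [0,0,4,0],
  [0,0,4,0],
])

```text
time_s: 12.45
ee_pos: [483.9, 186.6, 144.0]
tcp_rot: [1.999, 2.424, 0.0]
wrist_force: [-0.7, -0.0, -0.8]
gripper_width: 11.3
grip_force: 59.9
```

Call:
carry_out([
  [0,0,0.5,0],
  [0,0,1,0],
  [0,0,1.5,0],
  [0,0,1.5,0],
])

```text
time_s: 12.95
ee_pos: [483.9, 186.6, 144.0]
tcp_rot: [-1.999, -2.423, -0.001]
wrist_force: [-2.7, -0.9, 10.4]
gripper_width: 11.4
grip_force: 61.5
```

Call:
carry_out([
  [0,0,0.5,0],
  [0,0,1,0],
  [0,0,1,0],
])

```text
time_s: 13.32
ee_pos: [484.0, 186.6, 143.9]
tcp_rot: [-1.998, -2.423, -0.002]
wrist_force: [-5.0, -1.0, 16.9]
gripper_width: 11.7
grip_force: 62.4
```

```bash
python3 st.py
```

```text
13.525 [484.  186.6 143.9] [0. 0. 0.] az 10.98 tray xy -72.9 -8.2 F [-4.71 -1.13 16.53] w 11.385895838671237
tool shift to hover [-1.8 12.9]
```

Seated: z stays at 143.9 and the force reads 16 N. Ease the load to a few newtons, then slide right.

Call:
carry_out([
  [0,0,-1,0],
  [0,0,-1.8,0],
  [0,0,-1.8,0],
  [-3,0,-1.8,0],
  [-6,0,-1.8,0],
  [-9,0,-1.8,0],
  [-12,0,-1.8,0],
  [-15,0,-1.8,0],
])

```text
time_s: 14.52
ee_pos: [487.8, 174.7, 144.1]
tcp_rot: [-1.996, -2.425, -0.008]
wrist_force: [-1.1, 4.2, 5.0]
gripper_width: 11.4
grip_force: 60.8
```

```bash
python3 st.py
```

```text
14.725 [487.9 174.  144. ] [0. 0. 0.] az 11.06 tray xy -71.5 -21.4 F [-0.74  3.66  5.41] w 11.317853159836078
tool shift to hover [11.4 11.5]
```

Call:
carry_out([
  [-4,0,0,0],
  [-8,0,0,0],
  [-12,0,0,0],
  [-16,0,0,0],
  [-20,0,0,0],
  [-24,0,0,0],
  [-28,0,0,0],
  [-32,0,0,0],
])

```text
time_s: 15.72
ee_pos: [493.9, 143.0, 144.1]
tcp_rot: [-1.996, -2.425, -0.007]
wrist_force: [-0.6, 4.6, 5.5]
gripper_width: 11.3
grip_force: 60.9
```

```bash
python3 st.py
```

```text
15.925 [494.1 142.1 144. ] [0. 0. 0.] az 11.04 tray xy -71.4 -53.9 F [-0.58  3.34  5.45] w 11.53532096798029
tool shift to hover [43.8 11.5]
```

Tracking is good (tray y ≈ -54). About 35 mm to go: 22 mm at this pace, then creep.

Call:
carry_out([
  [-4,0,0,0],
  [-8,0,0,0],
  [-12,0,0,0],
  [-16,0,0,0],
  [-19,0,0,0],
  [-22,0,0,0],
  [-24,0,0,0],
  [-25,0,0,0],
])

```text
time_s: 16.92
ee_pos: [498.7, 118.4, 144.0]
tcp_rot: [-1.997, -2.425, -0.007]
wrist_force: [-0.7, 5.0, 6.4]
gripper_width: 11.4
grip_force: 61.0
```

Call:
carry_out([
  [-1,0,0,0],
  [-2,0,0,0],
  [-3,0,0,0],
  [-4,0,0,0],
  [-5,0,0,0],
  [-6,0,0,0],
])

```text
time_s: 17.68
ee_pos: [499.8, 112.7, 144.0]
tcp_rot: [-1.996, -2.426, -0.007]
wrist_force: [-0.8, 5.2, 6.5]
gripper_width: 11.4
grip_force: 61.0
```

```bash
python3 st.py
```

```text
17.875 [499.9 112.5 144. ] [0. 0. 0.] az 11.07 tray xy -71.3 -84.1 F [-1.2   4.54  6.06] w 11.281733550429967
tool shift to hover [74.  11.6]
```

Call:
carry_out([
  [-1,0,0,0],
  [-2,0,0,0],
  [-3,0,0,0],
  [-4,0,0,0],
])

```text
time_s: 18.38
ee_pos: [499.9, 112.0, 144.2]
tcp_rot: [-1.991, -2.425, -0.011]
wrist_force: [-2.7, 10.5, 9.4]
gripper_width: 11.1
grip_force: 61.1
```

Call:
carry_out([
  [-0.7,0,0,0],
  [-1.4,0,0,0],
  [-2,0,0,0],
])

```text
time_s: 18.75
ee_pos: [499.8, 111.8, 144.3]
tcp_rot: [-1.988, -2.425, -0.013]
wrist_force: [-2.7, 13.4, 10.2]
gripper_width: 11.1
grip_force: 61.2
```

```bash
python3 st.py
```

```text
18.95 [499.9 111.8 144.3] [0. 0. 0.] az 11.3 tray xy -71.4 -84.7 F [-2.95 12.36  8.85] w 11.198199876111937
tool shift to hover [74.6 12. ]
```

End wall felt: the position stopped and the lateral force rose to 12 N. Ease off the load, then check and open.

Call:
carry_out([
  [1,0,-0.3,0],
  [2,0,-0.6,0],
  [3,0,-0.9,0],
  [3,0,-0.9,0],
])

```text
time_s: 19.45
ee_pos: [499.8, 112.0, 144.3]
tcp_rot: [-1.992, -2.426, -0.009]
wrist_force: [0.0, 8.3, 2.5]
gripper_width: 11.4
grip_force: 60.2
```

Run:
```python
from h import *
exec(open('st.py').read())
im,d,K=cam('top'); P=pts(d,K); Z=P[...,2]; Q=P[...,:2]-[554,208.5]; X=Q@ex; Y=Q@ey
im2,d2,K2=cam('scene'); save('s4',cv2.resize(im2[200:410,360:580],None,fx=2.6,fy=2.6))
for n,dd,k in(('top',d,K),('scene',d2,K2)):
    P=pts(dd,k); Z=P[...,2]; Q=P[...,:2]-[554,208.5]; X=Q@ex; Y=Q@ey
    m=(abs(Z-74)<5)&(X>-75)&(X<0)&(Y<0)&(Y>-124)
    print(n,'pocket top',m.sum(), np.percentile(X[m],[2,98]).round(1) if m.any() else '',np.percentile(Y[m],[2,98]).round(1) if m.any() else '',np.median(Z[m]))
    m=(abs(Z-114)<5)&(Y<-110)&(abs(X-20)<50); print('end rim Y',np.percentile(Y[m],[5,50,95]).round(1))
```

```text
19.65 [499.8 112.  144.3] [0. 0. 0.] az 11.21 tray xy -71.5 -84.5 F [-0.3   7.96  2.31] w 11.249304453085033
tool shift to hover [74.4 11.9]
top pocket top 14 [-24.7 -21.4] [-120.8 -104.3] 72.06698533493659
end rim Y [-129.8 -127.5 -124.9]
scene pocket top 482 [-72.1 -20.9] [-123.1   -4.1] 73.8533141023093
end rim Y [-410.7 -126.8 -123.8]
```

View pics/s4.png

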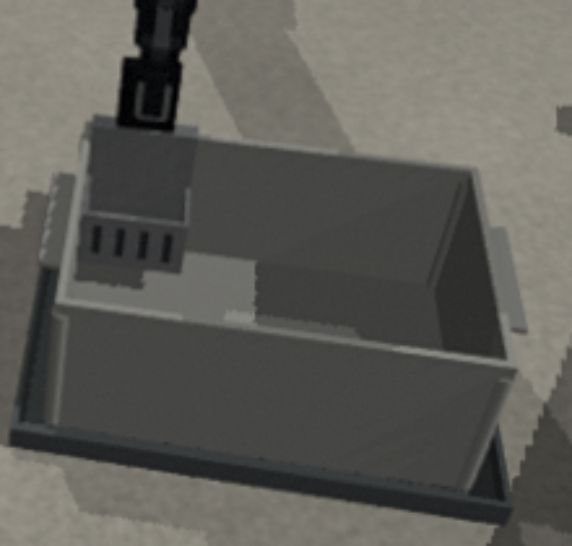

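The scene view shows the basket seated over the near rim at (140,125), in the right-hand corner. Its pocket is at (130,240), against the end wall. Relax and release.

Call:
carry_out([
  [1,0,0,0],
  [2,0,0,0],
  [2,0,0,0],
])

```text
time_s: 20.12
ee_pos: [499.8, 112.2, 144.2]
tcp_rot: [-1.995, -2.426, -0.007]
wrist_force: [0.4, 6.3, 1.5]
gripper_width: 11.5
grip_force: 60.1
```

Call:
carry_out([
  [0,0,0,0],
  [0,0,0,0],
  [0,0,0,0],
  [0,0,0,0],
  [0,0,0,0],
], fingers=0.2)

```text
time_s: 20.75
ee_pos: [498.9, 108.9, 144.1]
tcp_rot: [1.999, 2.423, -0.0]
wrist_force: [-0.3, 0.3, 0.5]
gripper_width: 33.8
grip_force: 0.0
```

Call:
carry_out([
  [0,0,-8,0],
  [0,0,-25,0],
  [0,0,-60,0],
  [0,0,-110,0],
  [0,0,-110,0],
])

```text
time_s: 21.38
ee_pos: [501.6, 109.2, 258.5]
tcp_rot: [1.995, 2.419, 0.013]
wrist_force: [-0.2, 0.8, -0.3]
gripper_width: 34.3
grip_force: 0.0
```

Run:
```python
from h import *
exec(open('st.py').read())
for n in('top','wrist','scene'):
    im,d,K=cam(n); P=pts(d,K); Z=P[...,2]; Q=P[...,:2]-[554,208.5]; X=Q@ex; Y=Q@ey
    if n=='wrist': save('w5',im)
    for nm,z,xl,w in(('grip',171,-72,20),('bridge',118,-72,14),('pocket',74,-45,32)):
        m=(abs(Z-z)<3)&(abs(X-xl)<w)&(Y<-40)&(Y>-124.5)
        if m.sum()>8: print(n,nm,m.sum(),np.percentile(X[m],[2,98]).round(1),np.percentile(Y[m],[2,98]).round(1),np.median(Z[m]).round(1),round(cv2.minAreaRect(np.c_[X[m],Y[m]].astype(np.float32))[2],1))
```

```text
21.575 [498.8 109.1 254.5] [0.7 0.  1.2] az 10.99 tray xy -73.0 -87.2 F [-0.24 -0.35 -0.19] w 34.19287589028811
tool shift to hover [77.1 13.1]
top grip 45 [-74.  -62.9] [-108.8  -90. ] 170.3 0.5
top bridge 65 [-76.9 -63.3] [-124.2  -88.7] 117.9 1.3
top pocket 11 [-25.9 -23.3] [-120.9  -98.3] 72.6 85.6
wrist grip 1240 [-75.2 -63.8] [-104.8  -67.4] 170.1 0.3
wrist bridge 636 [-77.9 -64.3] [-119.3  -51. ] 117.4 89.8
wrist pocket 711 [-63.  -18.5] [-123.   -50.7] 72.3 8.3
scene grip 118 [-73.6 -61.5] [-106.7  -69.5] 170.7 1.3
scene bridge 185 [-76.7 -61. ] [-123.   -50.5] 118.2 0.8
scene pocket 243 [-70.8 -22.2] [-123.6  -42.3] 73.1 2.7
```

View pics/w5.png

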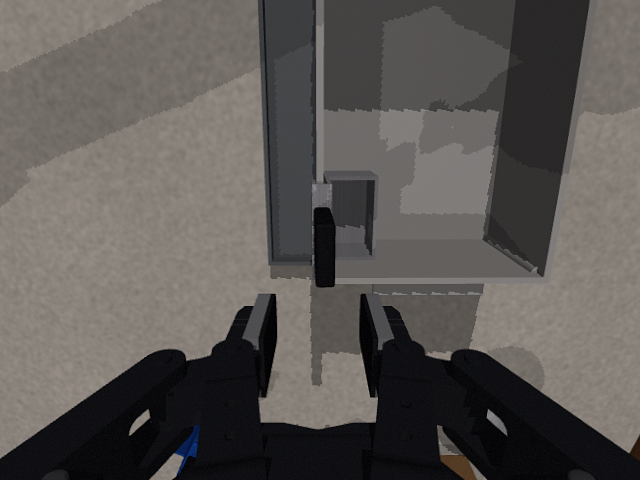

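The wrist view shows the basket hanging free at (345,230), square and tight in the right-hand corner. The pocket edge is at tray y ≈ -123.5 against the wall at about -124.8, and the bridge top is at 118, so it is home. I'm handing in.

```bash
python3 -c "
from bench import ticket; print(ticket.sign_off())"
```

```text
the job is handed in; nothing more can be done
None
```

The steel basket hangs on the tub's near wall, fully down on the rim, slid right to within about 1–2 mm of the end wall (by camera) and released; the job was handed in at about 22 s with wrist forces under 20 N on the tub, and no verdict was returned.

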